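Load the alloy tester's sample tray

TASK

Load the bronze sample disc into the alloy tester: press the release plunger so that the sample tray springs out, lay the disc flat in the tray's round pocket, fully down, then push the tray back in by its front until the latch clicks and it stays in. Work gently: no more than about 20 N on the plunger or the tray, no ramming or dropping of the disc, and leave the other things on the bench where they are.

Things in the scene. Friction and masses are not known exactly. Their poses are not given: they have to be found in the camera images.
- case: Alloy tester, low grey steel bench instrument, fixed: 280 deep (x) x 220 wide x 80 mm tall, black display pod on the rear of its top (from 188 mm behind the front, 125 mm tall). Origin: on the bench, mid-foot of its front face; x into the machine, y to its left seen from the robot, z up. Tray opening 150 wide, 10 to 55 mm up: it clears a seated disc by 4 mm, an unseated one jams.
- release_top (a point): Centre of the flat top of the release plunger, a round black push cap 25 mm across on the case top, at its right (50 mm behind the front face, 91.5 mm right of the middle); 96 mm above the bench, 16 mm above the case. Press straight down: 2 N to start, 5 N where the latch lets go (5 mm down), 7.5 N at the hard bottom (12 mm down). Springs back.
- tray (a joint): Tray out, in m: 0 latched, 0.095 fully out (case -x), under 0 when pushed past. A spring drives it out: 4.2 N at 0, 1.4 N at 0.095. It latches only once pushed past 0 by an unseen overtravel, 0 to 13 mm, that differs each time; riding over the latch takes up to 9 N in all. 2 mm after the click comes a hard rubber buffer, 15 N/mm. Let go latched, it settles at 0; not latched, it springs out.
- tray_front (a point): Middle of the front face of the tray's aluminium front, a block 146 wide (y), 28 thick (x), 38 mm tall (14 to 52 mm above the bench); the vertical face looks to the case's -x and stands 20 mm in front of the case when latched. Push here, along the case's +x. Axes as the case; moves with the tray.
- pocket (a point): Middle of the floor of the round flat pocket in the tray's deck, 26 mm above the bench; 42 mm across, 8 mm deep, mouth chamfered 1.5 mm. Deck flat, 34 mm above the bench, with rails 3.5 mm high 68 mm to either side. It lies 68 mm behind the tray's front face: inside the case when latched, 47 mm in front of it when out. Axes as the case; moves with the tray.
- disc_center (a point): Centre of the sample disc (half-way up), a solid plain bronze cylinder 40 mm in diameter, 25 mm tall, 0.27 kg, lying flat on the bench to the left or right of the tester; z is its own axis. Seated in the pocket its centre is 12.5 mm above the pocket's floor and it stands 17 mm above the deck.
- collar: Bystander: dark steel collar (ring), 52 mm outside, 28 mm hole, 25 mm tall, on the bench on the other side of the tester from the disc. Origin at the middle of its underside.
- stub: Bystander: square dark steel bar offcut, 70 x 32 x 32 mm, on the bench. Origin at the middle of its underside.
- chisel: Bystander: cold chisel 160 mm long, 24 mm wide blade, lying on the bench. Origin under its middle.
- hammer: Bystander: hand hammer lying on the bench. Origin under its handle.
- caliper: Bystander: steel vernier caliper 220 mm long, 8 mm high, lying on the bench. Origin under the middle of its beam.
- tongs: Bystander: smith's tongs 330 mm long, lying on the bench. Origin under the rivet.
- tin: Bystander: metal tin 72 mm in diameter, 110 mm tall, standing on the bench. Origin at the middle of its underside.
Mind the look-alikes: they are no part of the job. Of the things shaped like the part that bears disc_center, the brass one is meant.

How it is judged:
By the outcome, as a careful person would: the job done as asked, in the order asked, and still so for the second after the job is handed in, with the robot touching nothing.
It also fails if it takes over 72 s, if anything falls off the work surface, if the arm or the gripper's body presses on something with over 40 N, if the wrist force passes 120 N, or if a joint passes its speed limit or range.

ROBOT

A 6-joint arm with a two-finger parallel gripper is mounted at the origin on the work surface. World frame = base frame: x ahead of the robot, y to its left, z up, the work surface at z = 0. Lengths are in mm, angles in rad, forces in N, time in s.
With the tool pointing down it reaches from about 325 to 875 mm from the base axis. Payload 4.4 kg.
Tool frame: the origin (TCP) lies on the centre line of the jaws, within the pads' length; the fingertips stand ahead of it and the grasp point (between the pads) lies 6 mm ahead of it (ctrl.tcp_to_tips is the z of the fingertips in the tool frame, in mm); z points along the fingers, y is the direction in which the jaws open and shut (so a half turn about z gives the same grasp; the last joint's range is limited). The gripper opens to 85 mm and grips with 20 to 120 N. Pads are 22 mm wide; open, the fingers measure 114 mm over their backs; the gripper's body (76 mm by 85 mm) begins 54 mm behind the grasp point. The pads swing forward as they close: fully open they stand 13 mm farther back than shut.
Start: joints at [-1.323, 0.207, 1.542, -0, 1.393, -0.15], TCP at [222.738, -530.109, 224.682] pointing down, gripper open.
Joint ranges: [-2.73, 2.73], [-0.86, 2.22], [0.23, 2.46], [-1.11, 4.25], [0.08, 2.63], [-2.82, 2.82]. Speed limits (rad/s): [2.79, 2.79, 3.14, 3.14, 3.14, 3.14].

INTERFACE

Orientations are given as a 3x3 rotation matrix whose columns are the frame's x, y, z axes.
In Python, from plant import ctrl, sensors, optics gives the robot as it stands. Calls block until the motion is done:
- ctrl.move_ptp(position, orientation): joint-space move of the TCP to a pose.
- ctrl.move_l(position, rot=None, vel=150, threshold=None): straight line of the TCP; rot=None keeps the orientation; vel is the mean speed in mm/s. With threshold (N) it stops when the force on the tool has changed by that much, and returns True; else False.
- ctrl.set_joints(angles): joint-space move.
- ctrl.gripper_to(opening, force=None): finger opening in mm; force is the grip in N (None keeps the last); returns when the fingers have stopped.
- ctrl.hold(seconds).
- ctrl.solve_ik(position, orientation): joint angles nearest the present ones, or None.
- sensors.read_state(): the state.
- optics.grab_frame(name): name is "side" or "top"; returns (picture, depth): 420x560x3 uint8, red, green, blue; 420x560 float32, mm along the optical axis (not along the pixel's ray), 0 where there is no reading.
- optics.camera_params(name): a dict with "mtx" (3x3 intrinsics, pixels), "R" (3x3) and "t" (3): a world point X has camera coordinates R X + t. Camera axes: x right, y down, z forward; pixel columns grow to the right and rows downward; lengths in mm; the calibration is good to about 2 mm. A picture is of the moment at which its call begins. camera_params takes no time and is no camera call.
A pose or a line that the arm cannot do raises ctrl.MotionError and nothing moves.
- ctrl.finish_job(): hands the job in, once; it reports no verdict.
The state is a dict: "t": time; "q": joint angles; "qvel": joint speeds; "tau": joint torques, N m; "eef_pos": TCP position; "eef_rot": TCP orientation; "force": force on the tool from outside, world axes, zero at the start; "wrist_torque": the same for the moment, N m; "grip_width": finger opening in mm.
Only numpy, scipy, OpenCV 4.12 (cv2) and the standard library are available. Lean on these libraries where they do the work, as an engineer would, in place of code of your own. Each camera call takes 0.05 s, during which the arm holds its last target. There are 200 camera calls.

## Working session

There is one attempt and no reset: what is moved stays moved. The work goes in short steps, each a Python script; the robot and the scene stay as the last script left them, time stands still between calls to the robot, and variables do not carry over. Pictures are saved under pics/ and viewed, about 8 in all and at most 12, crops included, and the job is handed in when it is done.

```bash
mkdir -p pics; ls
cat > h.py <<'E'
import numpy as np, cv2
from plant import ctrl, sensors, optics
def save(cam,name,crop=None,scale=1):
    p,d=optics.grab_frame(cam); np.savez(f'pics/{name}.npz',p=p,d=d)
    show(p,name,crop,scale); return p,d
def show(p,name,crop=None,scale=1):
    im=p[...,::-1]
    if crop: c0,r0,c1,r1=crop; im=im[r0:r1,c0:c1]
    cv2.imwrite(f'pics/{name}.png',cv2.resize(im,None,fx=scale,fy=scale,interpolation=cv2.INTER_CUBIC))
def ray(cam,u,v):
    c=optics.camera_params(cam); K,R,t=(np.array(c[k],float) for k in('mtx','R','t'))
    return -R.T@t.ravel(), R.T@np.linalg.inv(K)@np.array([u,v,1.])
def at_z(cam,u,v,z):
    o,r=ray(cam,u,v); return o+r*(z-o[2])/r[2]
def at_d(cam,u,v,d):
    o,r=ray(cam,u,v); return o+r*d
def cloud(cam,d):
    c=optics.camera_params(cam); K,R,t=(np.array(c[k],float) for k in('mtx','R','t'))
    v,u=np.indices(d.shape); P=np.stack([u,v,np.ones_like(u)],-1)@np.linalg.inv(K).T*d[...,None]
    return (P-t.ravel())@R
E
python3 - <<'E'
from h import *
for c in('top','side'):
    save(c,c+'0'); print(c,ray(c,280,210))
s=sensors.read_state(); print(s['t'],s['eef_rot'],ctrl.tcp_to_tips,s['force'])
E
```

```text
pics
top (array([ 451.95841661,    3.60829261, 1358.96558223]), array([ 0.02550274, -0.00969101, -0.99975289]))
side (array([ 60.29346545, 739.58970127, 834.15121226]), array([ 0.39351382, -0.64526536, -0.6548292 ]))
0.1 [[ 9.21930965e-01  3.87353871e-01 -5.23359048e-04]
 [ 3.87354106e-01 -9.21928780e-01  2.03011889e-03]
 [ 3.03874641e-04 -2.07435474e-03 -9.99997802e-01]] 25.0 [-0.42369852  0.12978224 -0.88511134]
```

View pics/top0.png

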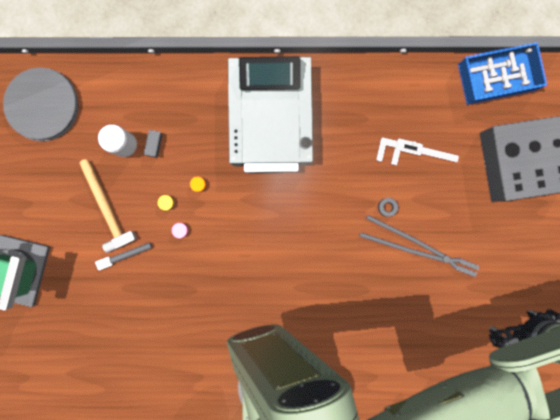

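View pics/side0.png

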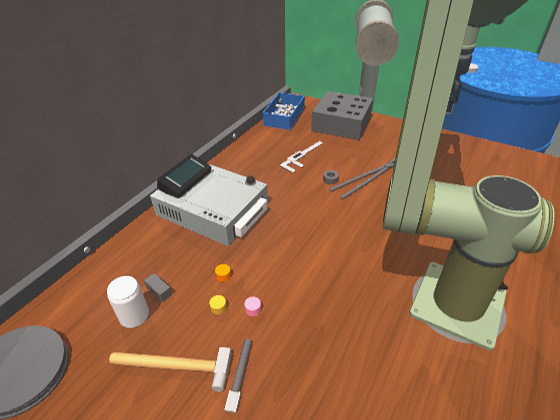

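Top view: the tester is at about (270,110), its tray front at (271,167) and its plunger at (306,143). There are three candidate discs: orange (197,184), yellow (165,203) and pink (180,230). I'll check their colours and sizes in an enlarged crop.

Run:
```python
from h import *
f=np.load('pics/top0.npz');p,d=f['p'],f['d']; s=np.load('pics/side0.npz')
a=cv2.resize(p[155:255,135:235],None,fx=4,fy=4,interpolation=cv2.INTER_CUBIC)
b=cv2.resize(s['p'][250:330,190:290],None,fx=4,fy=4,interpolation=cv2.INTER_CUBIC)
b=cv2.copyMakeBorder(b,0,80,0,0,cv2.BORDER_CONSTANT)
cv2.imwrite('pics/discs.png',np.hstack([a,b])[...,::-1])
for cam,F in(('top',f),('side',s)):
    P=cloud(cam,F['d']); hsv=cv2.cvtColor(F['p'],cv2.COLOR_RGB2HSV)
    for (u,v) in ([(197,184),(165,203),(180,230)] if cam=='top' else [(223,271),(218,304),(253,305)]):
        m=np.zeros(P.shape[:2],bool); m[v-14:v+15,u-14:u+15]=1
        m&=(P[...,2]>20)&(P[...,2]<32)&(F['d']>0)
        q=P[m]; v_,u_=np.nonzero(m)
        c,r=cv2.minEnclosingCircle(q[:,:2].astype(np.float32))
        print(cam,(u,v),m.sum(),'z',np.median(q[:,2]).round(1),'mean',q.mean(0).round(1),'circ',np.round(c,1),round(r,1),'px',u_.mean().round(2),v_.mean().round(2),'rgb',np.median(F['p'][m],0), 'A-diam',round(2*np.sqrt(m.sum()*1.0/np.pi),1))
P=cloud('top',d)
m=(P[...,2]>70)&(P[...,2]<88)&(abs(P[...,1])<200)&(P[...,0]>500)&(d>0)
m=cv2.morphologyEx(m.astype(np.uint8),cv2.MORPH_OPEN,np.ones((5,5)));n,l,st,_=cv2.connectedComponentsWithStats(m);print(st)
k=1+st[1:,4].argmax();q=P[l==k];print('z',np.median(q[:,2]));rc=cv2.minAreaRect(q[:,:2].astype(np.float32));print(rc,cv2.boxPoints(rc))
for lo,hi,z in((44,60,'front'),(90,105,'knob')):
    m=(P[...,2]>lo)&(P[...,2]<hi)&(d>0); w=np.zeros_like(m)
    w[(slice(158,176),slice(235,305)) if z=='front' else (slice(133,153),slice(296,316))]=1
    q=P[m&w]; print(z,len(q),q.mean(0),cv2.minAreaRect(q[:,:2].astype(np.float32)))
```

```text
top (197, 184) 160 z 25.7 mean [557.8 217.5  25.7] circ [557.8 217.9] 19.9 px 197.48 184.12 rgb [255. 226.  41.] A-diam 14.3
top (165, 203) 161 z 25.9 mean [507.4 305.7  25.6] circ [507.7 306.6] 20.1 px 165.27 202.55 rgb [255. 253. 128.] A-diam 14.3
top (180, 230) 165 z 25.7 mean [431.3 267.1  25.5] circ [431.7 267.8] 19.9 px 179.21 230.25 rgb [255. 240. 253.] A-diam 14.5
side (223, 271) 142 z 22.9 mean [555.7 223.7  23. ] circ [556.  222.6] 20.4 px 222.05 270.5 rgb [247. 182.  10.] A-diam 13.4
side (218, 304) 180 z 23.2 mean [504.9 311.5  23.1] circ [506.  310.6] 21.2 px 217.03 302.56 rgb [247. 229.  68.] A-diam 15.1
side (253, 305) 182 z 23.3 mean [429.  271.9  23.2] circ [429.2 271.1] 21.2 px 252.13 303.84 rgb [247. 198. 227.] A-diam 15.2
[[     0      0    560    420 228774]
 [   229     58     84    105   6426]]
z 81.08623580630722
((750.350341796875, 16.673553466796875), (278.9140625, 220.048828125), 0.5391144156455994) [[609.86426  125.38091 ]
 [611.9347   -94.658165]
 [890.8364   -92.033806]
 [888.766    128.00528 ]]
front 460 [601.48947864  14.43927705  52.52129185] ((601.6105346679688, 18.678504943847656), (22.246910095214844, 186.67794799804688), 0.1850157082080841)
knob 70 [662.12274444 -75.26737418  97.37036858] ((662.5010375976562, -75.61688232421875), (22.17168617248535, 22.600872039794922), 62.81737518310547)
```

View pics/discs.png

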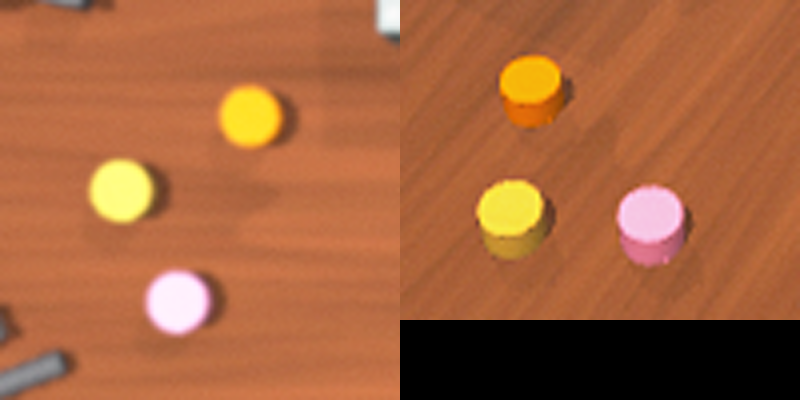

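Run:
```python
from h import *
s=np.load('pics/side0.npz')['p']
for n,(u,v) in dict(orange=(222,277),yellow=(217,309),pink=(252,311)).items(): print(n,s[v-1:v+3,u-3:u+4].reshape(-1,3).mean(0))
t=np.load('pics/top0.npz')['p']
print('case',s[200:205,205:210].mean((0,1)),t[115:120,265:270].mean((0,1)),'case front',s[225:228,195:200].mean((0,1)))
```

```text
orange [217.10714286 101.57142857   9.96428571]
yellow [203.21428571 152.71428571  51.71428571]
pink [221.71428571 119.17857143 141.96428571]
case [216.4  219.76 213.72] [239.04 244.36 242.88] case front [131.33333333 132.26666667 127.06666667]
```

I name the yellow disc at top (165,203) as the target. Its sides read (203,153,52), the only muted brass or bronze tone; the others are vivid orange and pink. All three are 40 x 25 mm. The plunger measured directly is (662,-75), and (661.7,-75.6) computed from the case pose, so the two agree. I'll press it now.

```bash
cat >> h.py <<'E'
def down(a=0): c,s=np.cos(a),np.sin(a); return np.array([[c,s,0],[s,-c,0],[0,0,-1.]])
def st(m=''): s=sensors.read_state(); print(m,'t%.1f'%s['t'],np.round(s['eef_pos'],1),'F',np.round(s['force'],1),'w%.1f'%s['grip_width'])
E
python3 - <<'E'
from h import *
ctrl.gripper_to(0,40)
ctrl.move_ptp([662,-75.5,150],down(0)); st()
ctrl.move_l([662,-75.5,126],vel=100); st()
print(ctrl.move_l([662,-75.5,108],vel=15,threshold=6.3)); st('pressed')
ctrl.hold(0.2); st()
ctrl.move_l([662,-75.5,140],vel=150); st()
ctrl.move_ptp([520,200,170],down(0)); st()
save('top','top1',(130,40,350,260),3)
E
```

```text
t3.1 [662.  -76.7 150.2] F [ 0.3 -0.3  0.6] w0.4
 t3.5 [661.  -75.7 124.6] F [-0.2 -0.6 -0.3] w0.2
False
pressed t4.9 [662.1 -75.5 108.2] F [0.3 0.2 0.2] w-0.1
 t5.1 [662.1 -75.6 108.1] F [-0.6 -0.2  0.3] w-0.1
 t5.5 [663.  -75.7 141.3] F [ 0.6 -0.5 -0.1] w-0.1
 t6.6 [520.6 199.2 169.8] F [ 0.3 -0.3 -0.5] w0.3
```

View pics/top1.png

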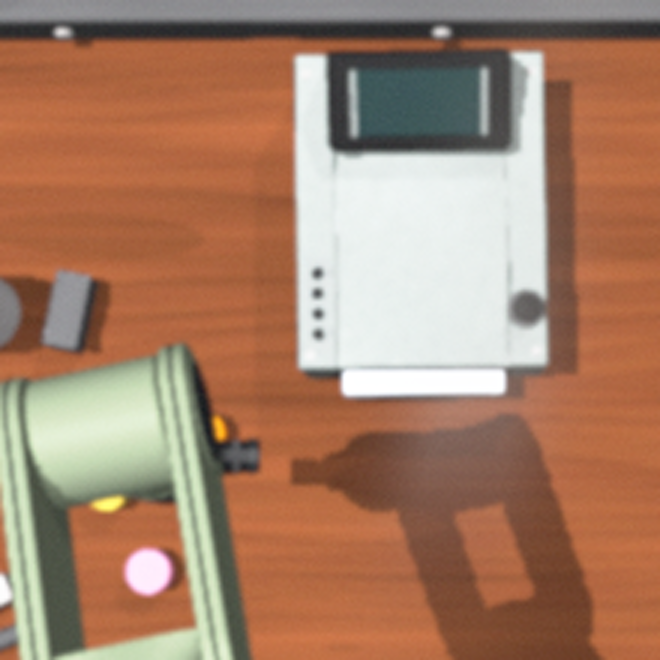

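The picture shows the tray still latched at (424,382), and no contact was felt. The tips may stand less far ahead of the TCP than 25 mm when the gripper is shut.

Run:
```python
from h import *
print(ctrl.tcp_to_tips)
ctrl.move_ptp([662,-75.5,130],down(0)); ctrl.move_l([662,-75.5,110],vel=100)
ctrl.hold(0.1)
hit=ctrl.move_l([662,-75.5,102],vel=10,threshold=6.3); st(hit)
save('side','side1',(140,120,340,270),4)
```

```text
25.0
False t9.3 [662.1 -75.5 102.1] F [-0.2  0.3 -0.6] w-0.2
```

View pics/side1.png

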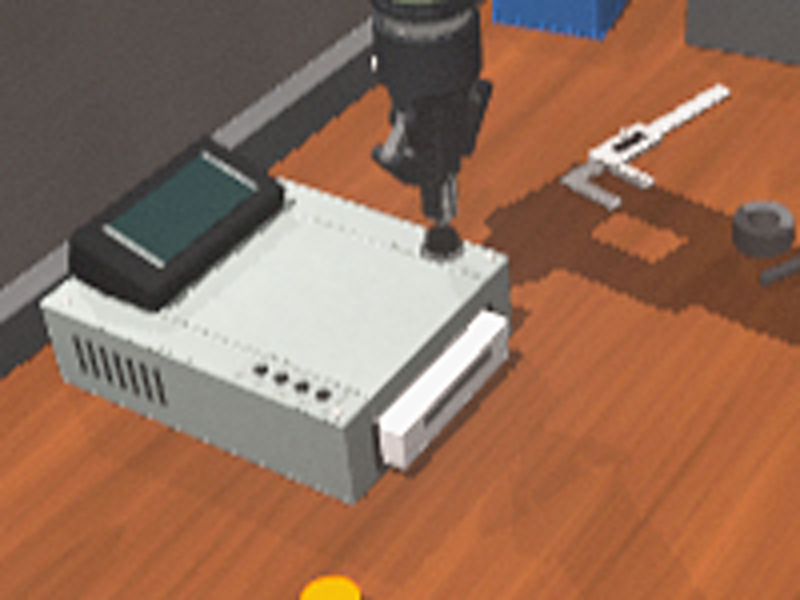

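The shut tips sit just above the cap at (440,235) with the TCP at 102. I'll keep going down gently.

Run:
```python
from h import *
z=102
while z>80:
    z-=2
    hit=ctrl.move_l([662,-75.5,z],vel=10,threshold=5.5)
    f=np.mean([sensors.read_state()['force'] for _ in range(5)],0); s=sensors.read_state(); print(z,hit,round(s['eef_pos'][2],1),np.round(f,1))
    if hit or abs(f[2])>6: break
P=cloud('top',save('top','top2',(180,40,380,190),4)[1])
```

```text
100 False 99.8 [-0.2  1.   0.3]
98 False 97.8 [ 0.2 -0.1  0.5]
96 False 95.8 [ 0.6 -0.5  0.1]
94 False 93.8 [ 0.  -0.5  0.6]
92 False 91.8 [0.2 0.8 0.9]
90 False 89.9 [ 0.2 -0.6 -0.1]
88 False 88.6 [-1.9  0.3  4.1]
86 False 86.2 [-1.6  0.4  4. ]
84 False 84.1 [-0.7 -0.   3.8]
82 False 82.2 [-0.8 -0.1  4.8]
80 False 80.4 [0.4 0.6 6.2]
```

View pics/top2.png

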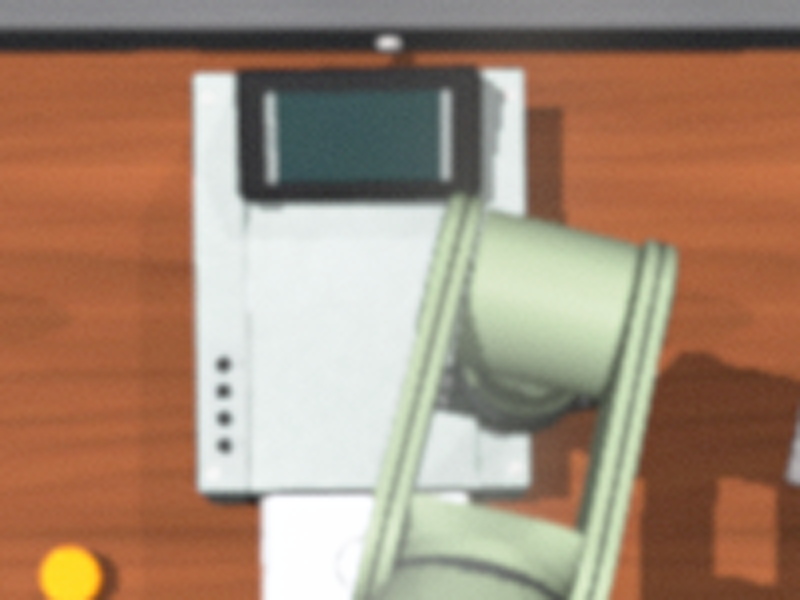

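The tray has sprung out, with its white deck visible at (330,550). But contact came at TCP z of about 89.5 where the cap top is at 96, which doesn't fit tips 25 mm ahead. I'll check the real tip geometry from the depth pictures before grasping.

Run:
```python
from h import *
f=np.load('pics/side1.npz'); P=cloud('side',f['d'])
for v in range(122,186,3):
    r=P[v,228:272]; p=f['p'][v,228:272]; m=(p.max(1)<130)&(f['d'][v,228:272]>0)&(r[:,2]>85)
    if m.any(): q=r[m]; print(v,m.sum(),'x',q[:,0].min().round(),q[:,0].max().round(),'y',q[:,1].min().round(),q[:,1].max().round(),'z',q[:,2].min().round(1),q[:,2].max().round(1))
# expected pixel of tool points
c=optics.camera_params('side');K,R,t=(np.array(c[k],float) for k in('mtx','R','t'))
for z in (77,96,102,120,150):
    x=K@(R@np.array([662,-75.5,z])+t.ravel()); x/=x[2]; print(z,x[:2].round(1),'crop',((x[:2]-[140,120])*4).round())
ctrl.move_l([662,-75.5,140],vel=150); st()
ctrl.move_ptp([560,-260,200],down(0)); st()
ctrl.gripper_to(60); ctrl.hold(.1)
p,d=save('top','top3',(200,60,400,260),3)
P=cloud('top',d)
p,d=save('side','side3',(140,120,440,320),2)
```

```text
122 26 x 625.0 677.0 y -99.0 -35.0 z 280.8 306.2
125 27 x 628.0 690.0 y -88.0 -37.0 z 278.8 297.7
128 25 x 625.0 687.0 y -84.0 -40.0 z 272.0 285.3
131 27 x 624.0 691.0 y -85.0 -35.0 z 261.5 280.1
134 26 x 625.0 683.0 y -83.0 -34.0 z 253.6 270.1
137 26 x 623.0 684.0 y -79.0 -34.0 z 246.0 260.8
140 27 x 625.0 679.0 y -131.0 -34.0 z 200.5 251.8
143 26 x 627.0 672.0 y -127.0 -35.0 z 193.3 242.0
146 24 x 642.0 669.0 y -127.0 -34.0 z 182.4 232.5
149 24 x 643.0 670.0 y -118.0 -33.0 z 177.1 222.6
152 19 x 643.0 656.0 y -110.0 -32.0 z 171.9 213.7
155 20 x 645.0 662.0 y -104.0 -24.0 z 164.4 207.2
158 23 x 644.0 672.0 y -98.0 -12.0 z 156.9 202.2
161 20 x 646.0 671.0 y -85.0 -12.0 z 153.6 195.7
164 15 x 650.0 664.0 y -83.0 -23.0 z 142.9 179.5
167 7 x 649.0 654.0 y -78.0 -37.0 z 135.7 160.7
170 8 x 650.0 667.0 y -78.0 -58.0 z 124.8 134.2
173 8 x 649.0 667.0 y -73.0 -59.0 z 117.5 123.4
176 2 x 653.0 658.0 y -69.0 -66.0 z 105.6 109.1
179 8 x 651.0 673.0 y -73.0 -65.0 z 90.0 97.2
182 6 x 650.0 664.0 y -67.0 -58.0 z 86.6 91.7
77 [250.8 182. ] crop [443. 248.]
96 [250.4 177.1] crop [442. 228.]
102 [250.3 175.5] crop [441. 222.]
120 [249.9 170.7] crop [440. 203.]
150 [249.3 162.5] crop [437. 170.]
 t13.8 [661.4 -75.4 139. ] F [ 0.2 -0.  -0.6] w0.0
 t14.7 [ 559.9 -258.8  198.8] F [ 0.2  0.1 -0.1] w-0.1
```

View pics/top3.png

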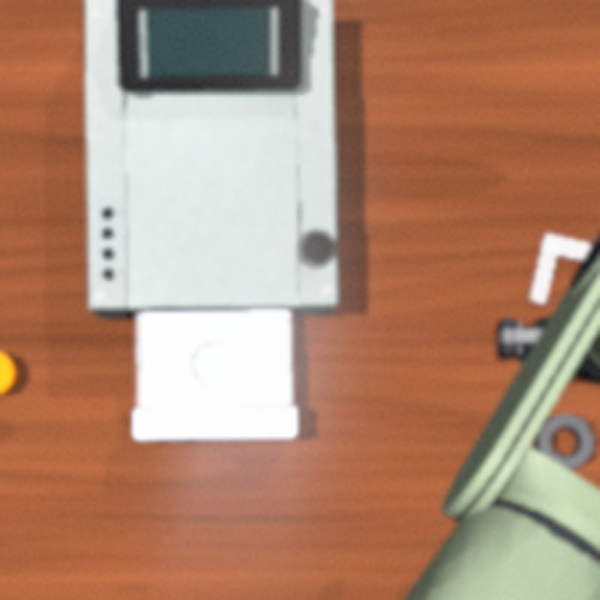

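Top view: the tray is out with the pocket at about (215,365) in the crop, and the bystanders have not moved. Contact and the side depth agree that the shut tips stand about 6.5 mm *behind* the reported TCP, so the stated 25 mm isn't trustworthy. I'll touch the free bench at a 40 mm opening to measure the tip offset directly.

Run:
```python
from h import *
d=np.load('pics/top3.npz'); P=cloud('top',d['d'])
# tray: front block top, deck
m=(d['d']>0)&(P[...,2]>46)&(P[...,2]<60)&(P[...,0]<535)&(P[...,0]>480)&(abs(P[...,1]-15)<95); q=P[m]
rc=cv2.minAreaRect(q[:,:2].astype(np.float32)); print('front block',m.sum(),q.mean(0),rc)
m=(d['d']>0)&(P[...,2]>30)&(P[...,2]<42)&(P[...,0]<608)&(P[...,0]>520)&(abs(P[...,1]-15)<95); q=P[m]
print('deck',np.median(q[:,2]),cv2.minAreaRect(q[:,:2].astype(np.float32)))
m=(d['d']>0)&(P[...,2]>20)&(P[...,2]<30.5)&(P[...,0]<600)&(P[...,0]>530)&(abs(P[...,1]-15)<45); q=P[m]
print('pocket',m.sum(),q.mean(0),cv2.minEnclosingCircle(q[:,:2].astype(np.float32)))
ctrl.gripper_to(40,20); st()
ctrl.move_ptp([420,150,200],down(0)); st()
ctrl.move_l([420,150,32],vel=150); st()
z=32;
hit=ctrl.move_l([420,150,-25],vel=20,threshold=4); st(hit); ctrl.hold(.1); st()
ctrl.move_l([420,150,60],vel=150); st()
```

```text
front block 560 [510.07340782  15.07578556  52.76803508] ((509.7452087402344, 13.765899658203125), (143.12887573242188, 27.332927703857422), 89.91207122802734)
deck 35.010347879975015 ((566.5806274414062, 13.777091979980469), (139.72381591796875, 80.31616973876953), 89.88026428222656)
pocket 186 [565.83976914  14.09072138  27.15216233] ((562.4074096679688, 16.576704025268555), 48.07583999633789)
 t15.8 [ 560. -260.  200.] F [-0.2  0.5  1.3] w39.8
 t17.4 [420.8 149.5 200.2] F [ 0.4 -0.4  0.8] w40.2
 t18.7 [421.  150.1  32.8] F [-0.8  0.3 -1. ] w40.2
True t20.5 [420.  150.   -8.1] F [ 0.1 -0.2  4.4] w40.3
 t20.6 [420.  150.   -8.1] F [0.6 0.3 5.2] w40.2
 t21.2 [419.5 149.9  59.5] F [-0.4  0.4 -1.1] w39.6
```

The tips are 8.1 mm behind the reported TCP at a 40 mm opening, which agrees with the plunger contact. So I'll use TCP z of 2.5, putting the tips 10.6 mm above the bench. I'll centre the disc with a light squeeze along x, then grasp along y and lift.

Run:
```python
from h import *
ctrl.gripper_to(60,20)
D=np.array([507,307.5,0.])
js={a:ctrl.solve_ik(D+[0,0,90],down(a)) for a in(np.pi/2,-np.pi/2)}
a=min((k for k in js if js[k] is not None),key=lambda k:abs(js[k][5])); print(a,np.round(js[a],2))
ctrl.move_ptp(D+[0,0,70],down(a)); st()
print(ctrl.move_l(D+[0,0,2.5],vel=60,threshold=8)); st()
ctrl.gripper_to(36,20); ctrl.hold(.2); st('x squeeze')
ctrl.gripper_to(60); ctrl.move_l(D+[0,0,45],vel=100)
ctrl.move_ptp(D+[0,0,46],down(0)); st()
print(ctrl.move_l(D+[0,0,2.5],vel=60,threshold=8)); st()
ctrl.gripper_to(36,40); ctrl.hold(.2); st('y grip')
ctrl.move_l(D+[0,0,120],vel=120); st('lift')
save('side','side4',(150,180,350,330),4)
```

```text
1.5707963267948966 [ 0.4   0.38  1.61 -0.    1.15  0.4 ]
 t22.7 [506.6 307.1  69.6] F [-0.2 -0.2  0.4] w60.0
False
 t24.0 [507.5 307.7   3.1] F [0.3 0.1 0.7] w59.9
x squeeze t24.5 [507.4 307.7   3.2] F [-1.6 -0.4  4.8] w37.9
 t26.9 [506.7 307.3  45.5] F [ 0.2 -0.   0.4] w59.8
False
 t27.7 [507.3 307.7   2.7] F [0.5 0.4 0.3] w59.4
y grip t28.2 [507.7 307.8   3.4] F [-1.6 -0.3  4.5] w37.2
lift t29.4 [506.1 307.1 118.8] F [-0.5 -0.  -2.8] w37.4
```

View pics/side4.png

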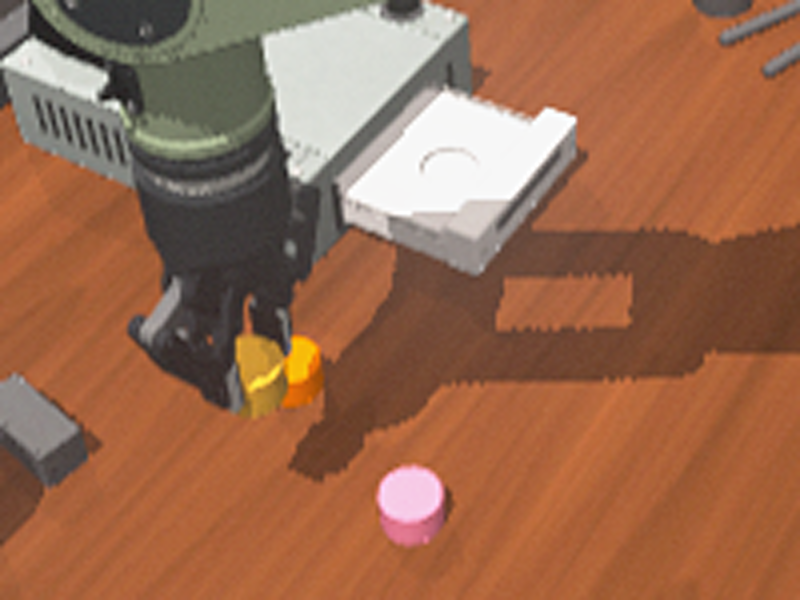

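The disc is held at (262,375) with the tray out behind it. Grip width reads 37.4 rather than 40, so I'll check from close up that the disc hangs level and where its bottom is.

Run:
```python
from h import *
f=np.load('pics/side4.npz'); show(f['p'],'side4z',(178,250,242,298),12)
P=cloud('side',f['d']); p=f['p'].astype(int)
m=(p[...,0]-p[...,2]>50)&(p[...,1]>0.62*p[...,0])&(P[...,2]>60)&(P[...,2]<170); m[:, :205]=0; m[:,225:]=0; m[:255]=0;m[290:]=0
q=P[m]; print(m.sum(),q.min(0).round(1),q.max(0).round(1),q.mean(0).round(1))
st()
```

```text
221 [485.3 281.9 112.5] [521.2 333.1 167.7] [497.5 309.1 133.7]
 t29.4 [506.  307.1 118.6] F [ 0.8  0.1 -2.9] w37.1
```

View pics/side4z.png

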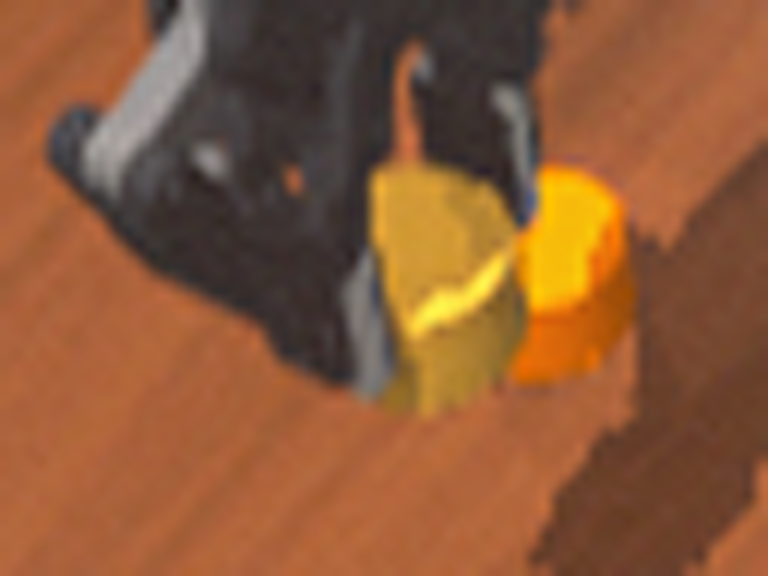

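Run:
```python
from h import *
def tilt(d,poly,cam='side'):
    m=np.zeros(d.shape,np.uint8); cv2.fillPoly(m,[np.round(poly).astype(np.int32)],1)
    q=cloud(cam,d)[(m>0)&(d>0)]; 
    for _ in range(3):
        c=q.mean(0); n=np.linalg.svd(q-c)[2][2]; n*=np.sign(n[2]); r=(q-c)@n; q=q[abs(r)<max(2*r.std(),1)]
    print(len(q),c.round(1),'n',n.round(3),'rms',r.std().round(2)); return n
D=[np.load('pics/side4.npz')['d']]+[optics.grab_frame('side')[1] for _ in range(6)]
d=np.median(D,0)
T=lambda L:np.array([[178+x/12,250+y/12] for x,y in L])
tilt(d,T([(385,190),(450,180),(500,225),(500,255),(415,315),(395,260)]))
tilt(d,T([(545,185),(600,185),(620,225),(560,295),(535,290)]))
print(cloud('side',d)[276:286:1,212:218:2,:].round(0)[:, :,2])
tilt(d,[[248,302],[252,298],[257,302],[254,306]])
```

```text
83 [500.7 304.3 138.5] n [0.001 0.001 1.   ] rms 0.46
57 [550.2 216.4  23. ] n [0.019 0.011 1.   ] rms 0.74
[[139. 139. 137.]
 [139. 136. 134.]
 [136. 133. 131.]
 [132. 131. 127.]
 [129. 128. 125.]
 [125. 123. 122.]
 [122. 121. 118.]
 [118. 118. 115.]
 [115.  -2.  -2.]
 [ -2.  -2.  -1.]]
41 [430.8 267.2  23.2] n [-0.033 -0.046  0.998] rms 0.43
```

The disc hangs level (normal 0.001, 0.001, 1.0) and its bottom is about 3 mm below the reported TCP height, as planned. Next I'll pin down the pocket.

Run:
```python
from h import *
F=[optics.grab_frame('top') for _ in range(8)]
p=np.mean([f[0] for f in F],0); d=np.median([f[1] for f in F],0)
P=cloud('top',d)
m=np.zeros(d.shape,bool); m[160:215,240:305]=1
q=m&(P[...,2]<31)&(P[...,2]>22)&(P[...,0]>535)&(P[...,0]<595)&(abs(P[...,1]-15)<32)&(d>0)
n,l,s,c=cv2.connectedComponentsWithStats(q.astype(np.uint8)); k=1+s[1:,4].argmax(); Q=P[l==k]
print('top pocket',s[k],Q.mean(0).round(1),np.round(cv2.minEnclosingCircle(Q[:,:2].astype(np.float32))[0],1), 'px',c[k])
G=[optics.grab_frame('side') for _ in range(8)]; ds=np.median([f[1] for f in G],0); S=cloud('side',ds)
q=(S[...,2]<27)&(S[...,2]>19)&(S[...,0]>535)&(S[...,0]<595)&(abs(S[...,1]-18)<32)&(ds>0)
n,l,s,c=cv2.connectedComponentsWithStats(q.astype(np.uint8)); k=1+s[1:,4].argmax(); Q=S[l==k]
print('side pocket',s[k],Q.mean(0).round(1),np.round(cv2.minEnclosingCircle(Q[:,:2].astype(np.float32))[0],1))
# knob and disc refs in side
q=(S[...,2]>90)&(S[...,2]<100)&(abs(S[...,0]-662)<25)&(abs(S[...,1]+72)<25)&(ds>0); print('side knob',q.sum(),S[q].mean(0).round(1))
q=(S[...,2]>29)&(S[...,2]<34)&(S[...,0]>500)&(S[...,0]<620)&(abs(S[...,1]-15)<90); print('side deck',cv2.minAreaRect(S[q][:,:2].astype(np.float32)))
a=p[165:205,250:290]; a=np.clip((a-200)*4,0,255).astype(np.uint8)
b=np.mean([f[0] for f in G],0)[200:250,230:310]; b=np.clip((b-150)*2.3,0,255).astype(np.uint8)
A=cv2.resize(a,(400,400),interpolation=cv2.INTER_CUBIC);B=cv2.resize(b,(640//2*1+80,250),interpolation=cv2.INTER_CUBIC)
B=cv2.copyMakeBorder(B,0,150,0,0,cv2.BORDER_CONSTANT)
cv2.imwrite('pics/pocket.png',np.hstack([A,B])[...,::-1])
```

```text
top pocket [264 174  15  15 182] [565.3  14.7  27. ] [565.1  14.6] px [271.17032967 181.15934066]
side pocket [255 218  14   9  94] [566.7  14.   24.4] [566.7  14.6]
side knob 19 [657.1 -66.   92.7]
side deck ((569.3998413085938, 12.007461547851562), (115.82061004638672, 173.33984375), 7.665720462799072)
```

View pics/pocket.png

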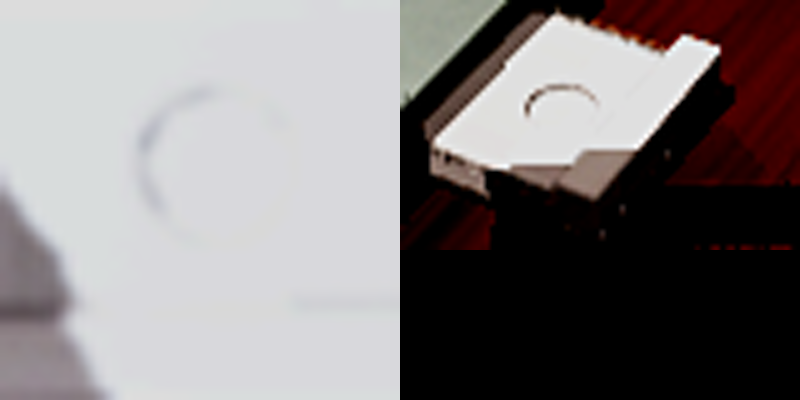

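The top picture gives a pocket of 15 px (42 mm) centred at (565.2,14.7), floor z 27. The grasp showed the top camera reads about 1.4 mm low in y. I'll lower at (564.7,15.7) with a force stop.

Run:
```python
from h import *
G=np.array([564.7,15.7,0])
ctrl.move_l([507,307.5,125],vel=150)
ctrl.move_l(G+[0,0,125],vel=200); ctrl.move_l(G+[0,0,50],vel=120); ctrl.move_l(G+[0,0,41],vel=30); ctrl.hold(.15); st('hover')
hit=ctrl.move_l(G+[0,0,28],vel=8,threshold=5); st(hit)
for _ in range(3): st()
save('side','side5',(200,170,320,260),6)
```

```text
hover t33.8 [564.9  15.7  41.2] F [-0.1 -1.  -3. ] w37.5
True t35.1 [564.6  15.7  29.4] F [-0.9  0.1  4.7] w37.1
 t35.1 [564.6  15.7  29.4] F [-0.9  0.1  4.7] w37.1
 t35.1 [564.6  15.7  29.4] F [-0.9  0.1  4.7] w37.1
 t35.1 [564.6  15.7  29.4] F [-0.9  0.1  4.7] w37.1
```

View pics/side5.png

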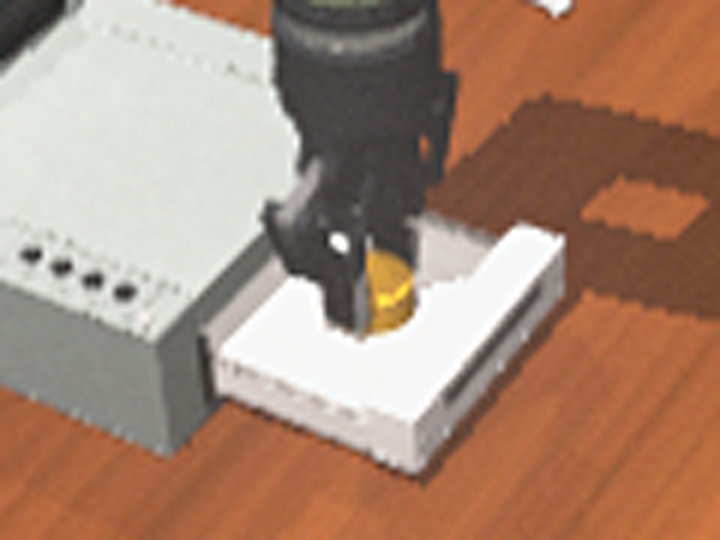

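It came to rest at TCP z 29.4, the predicted floor height of about 29, with no side load. I'll release and verify the seating from depth.

Run:
```python
from h import *
G=np.array([564.7,15.7,0])
ctrl.gripper_to(56); ctrl.hold(.1); st('open')
ctrl.move_l(G+[0,0,50],vel=50); ctrl.move_l(G+[0,0,125],vel=150)
ctrl.gripper_to(0,40)
ctrl.move_l([440,15.5,125],vel=180); ctrl.move_l([440,15.5,17],vel=120); st('low')
ds=np.median([optics.grab_frame('side')[1] for _ in range(5)],0); dt=np.median([optics.grab_frame('top')[1] for _ in range(5)],0)
for n,d in(('side',ds),('top',dt)):
    P=cloud(n,d); r=np.hypot(P[...,0]-565,P[...,1]-15.5); m=(r<26)&(P[...,2]>43)&(P[...,2]<70)&(d>0)
    q=P[m]; dk=(r>30)&(r<40)&(P[...,2]>25)&(P[...,2]<40)&(abs(P[...,0]-565)<25)&(d>0)
    if n=='top': q=q[q[:,2]>np.median(q[:,2])-4]
    c=q.mean(0)
    # top face plane (interior)
    i=q[(np.hypot(*(q-np.median(q,0))[:,:2].T)<14)&(q[:,2]>np.percentile(q[:,2],40)-2)]; A=np.c_[i[:,:2]-c[:2],np.ones(len(i))]; k=np.linalg.lstsq(A,i[:,2],rcond=None)[0]
    print(n,len(q),c.round(1),'slope',k[:2].round(3),'top',k[2].round(1),'deck',np.median(P[dk][:,2]).round(1))
save('side','side6',(200,170,320,260),6)
```

```text
open t35.6 [562.5  16.   27.4] F [-0.9 -0.  -0.5] w55.9
low t39.3 [440.8  15.4  17.5] F [-0.  -0.8 -0.1] w0.1
side 117 [562.3  20.4  48.6] slope [ 0.042 -0.009] top 49.3 deck 32.3
top 167 [564.9  13.6  52. ] slope [0.02  0.003] top 52.2 deck 35.0
```

View pics/side6.png

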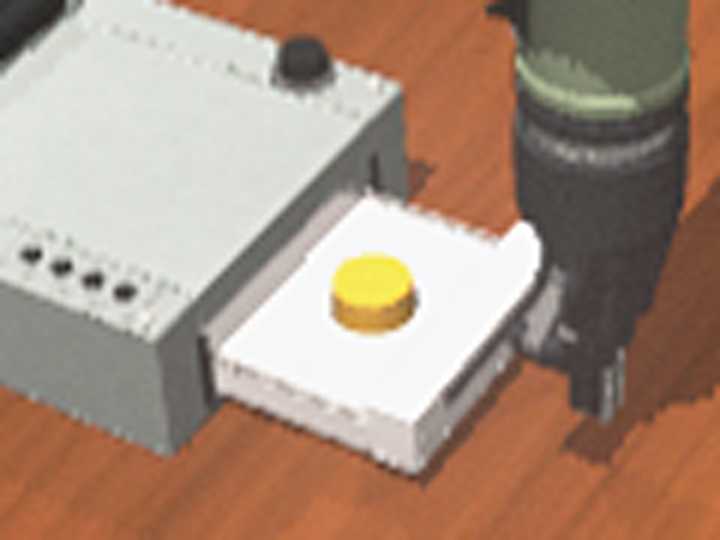

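The disc is seated: it stands 17.0–17.2 mm above the deck in both cameras and is level. Now I'll push the tray in.

Run:
```python
from h import *
y,z=15.5,22
ctrl.move_l([470,y,z],vel=80); ctrl.hold(.1)
print(ctrl.move_l([492,y,z],vel=20,threshold=8)); st('contact')
print(ctrl.move_l([565,y,z],vel=30,threshold=10)); st()
h=False;x=565
while not h and x<606:
    x+=6; h=ctrl.move_l([x,y,z],vel=10,threshold=9.5); s=sensors.read_state(); print(x,h,round(s['eef_pos'][0],1),np.round(s['force'],1))
    if s['force'][0]<-13: break
```

```text
False
contact t41.7 [491.9  15.6  21.9] F [-0.7  1.   0.3] w-0.2
False
 t44.3 [565.1  15.6  21.9] F [-4.1  1.9  0.5] w0.1
571 False 570.0 [-6.7  3.   2.8]
577 False 575.2 [-8.8  3.9  5.8]
583 False 582.8 [-3.9  3.3  0.5]
589 True 582.3 [-3.9 -0.6  3. ]
```

At x≈582 the force rose to 9 N and dropped to 4, then climbed sharply, which fits the latch click and then the buffer. I'll back off slowly and check.

Run:
```python
from h import *
y,z=15.5,22
st(); ctrl.move_l([575,y,z],vel=20); st(); ctrl.move_l([560,y,z],vel=40); st(); ctrl.move_l([440,y,z+5],vel=150); ctrl.hold(.1);st()
for n in('top','side'):
    d=np.median([optics.grab_frame(n)[1] for _ in range(3)],0); P=cloud(n,d); zo=52.5 if n=='top' else 50
    m=(abs(P[...,2]-zo)<4)&(P[...,0]>480)&(P[...,0]<609)&(abs(P[...,1]-15)<60)&(d>0); print(n,m.sum(),P[m].mean(0).round(1),P[m][:,0].min().round(1))
save('side','side7',(150,120,350,270),4)
st()
```

```text
t47.0 [582.3  15.9  21.2] F [-3.9 -0.6  3. ] w-0.3
 t47.4 [575.8  15.2  22.4] F [ 0.5 -0.4 -0.3] w-0.1
 t48.0 [559.8  15.5  22. ] F [-0.2 -0.4 -0.3] w0.3
 t49.0 [441.4  15.3  27.3] F [ 0.3  0.3 -0.9] w-0.1
top 278 [599.5  16.7  52.6] 590.6
side 194 [598.6  17.7  49.8] 589.1
 t49.4 [440.1  15.5  26.9] F [ 0.1 -0.5 -0. ] w-0.2
```

The tray stayed in: its face is at x = 590.6 (latched is 591), with no contact force. I'll do one quick check on the other discs, then hand in.

Run:
```python
from h import *
p,d=optics.grab_frame('top'); a=np.load('pics/top0.npz'); 
P,Q=cloud('top',d),cloud('top',a['d'])
for n,(u,v,h) in dict(orange=(197,184,10),pink=(180,230,10),yellow_old=(165,203,10),stub=(152,143,14),tin=(113,140,20),collar=(388,207,14)).items():
    r=[]
    for C in(Q,P):
        c=C[v-h:v+h+1,u-h:u+h+1].reshape(-1,3); c=c[(c[:,2]>15)&(c[:,2]<130)]; r.append(c.mean(0).round(1) if len(c)>10 else None)
    print(n,*r)
D=np.abs(P[...,2]-Q[...,2])>12; D[300:]=0; D&=(d>0)&(a['d']>0)
n,l,s,c=cv2.connectedComponentsWithStats(cv2.morphologyEx(D.astype(np.uint8),cv2.MORPH_OPEN,np.ones((3,3)))); print(s[1:])
ctrl.finish_job(); st()
```

```text
orange [557.7 217.4  25.3] [557.9 217.5  25.9]
pink [431.1 267.   25.4] [431.1 266.8  25.3]
yellow_old [507.4 305.8  25.4] None
stub [669.7 340.   31.3] [669.7 340.1  31.6]
tin [667.  418.1  94.7] [667.  418.2  94.6]
collar [ 492.4 -305.3   25.3] [ 492.8 -305.6   25.8]
[[ 158  196   15   14  172]
 [ 228  201   74   99 4440]]
the job is handed in; nothing more can be done
the job is handed in; nothing more can be done
```

The disc is in the tester and the tray is latched; I handed the job in at about 49.5 s of the 72 s allowed. I pressed the release plunger with at most about 6 N. I took the yellow brass-coloured disc, centred and gripped it, and lowered it into the pocket with a force stop of about 5 N. I then pushed the tray in; the highest force I read was about 9 N.

**Last checks**
- **Disc seating:** it stands 17.0–17.2 mm above the deck in both cameras and is level, against the 17 mm expected.
- **Latch:** I felt the force drop and then the buffer. After I backed off, the tray's front face stayed at x ≈ 590.6 mm, where latched is 591, with no force on the tool.
- **Other things:** the other two discs, stub, tin and collar are within about 0.5 mm of where they were. A before-and-after depth comparison shows only the disc's old place and the arm as changed. That comparison would not catch something as low as the caliper.

**What disagreed or failed**
- **Which disc:** the brief calls it both "bronze" and "brass". I went by "brass" and colour, since all three discs are the same size.
- **Tip position:** `ctrl.tcp_to_tips` gives 25 mm ahead of the TCP, but contact showed the tips 6–8 mm behind it. My first plunger press therefore stopped short in the air, and I used the measured value after that.
- **Cameras:** the two differ by 2–5 mm in places, so I corrected the top camera with the disc's position as felt in the grasp.
- **Final picture:** I had used up the viewer's picture limit, so the latched tray was checked from depth data only.

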